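Draw the spreader plate from under the sample boxes and lay it on the hotplate

TASK

The steel spreader plate is stored under the two stacked sample boxes in the stand. Draw it out from under them towards its pull tab, without toppling the boxes or lifting them off, so that both stay stacked in the stand; leave the plate lying flat on the open bench, clear of the stand, and let go of it. Then take hold of it afresh and, keeping it roughly level, lay it gently in the middle of the hotplate's top; leave the other things on the bench where they are.

Things in the scene. Friction and masses are not known exactly. Their poses are not given: they have to be found in the camera images.
- plate: Loose steel plate, 140 (x) x 56 (y) x 8 mm thick, about 0.5 kg, flat under the boxes at the start. Origin: centre of its underside; z up; centre of mass within 5 mm of it. On its -x end, in front of the boxes, stands an upright steel pull tab, 20 (x) x 12 (y) mm, 30 mm high above the plate (top 38 mm above the underside), its centre 60 mm from the origin.
- plate_tab (a point): Point on the plate's pull tab, 60 mm from the plate's origin towards its -x, at its mid-width, 30 mm above the plate's underside (8 mm below the tab's top).
- stand: Fixed grey stand around the stack; no floor or rear wall. Origin on the bench under the stack; the plate comes out along its -x. Two stop posts, 60 mm high, at x -52 to -42 mm, 66 mm apart, let the plate and tab pass but hold back the boxes. Side rails 26 mm high, 142 mm wide overall with feet. The plate's origin starts about 38 mm towards -x; it is clear of the posts at 122 mm or more.
- box_low: Loose closed white sample box with a grey lid band, 80 (x) x 84 (y) x 32 mm high, about 0.2 kg, resting on the plate; when the plate has gone it rests on the bench. Origin: centre of its underside.
- box_top: Second, identical box, stacked on the first. Origin: centre of its underside.
- hotplate: Fixed laboratory hotplate (cold), casing 215 (x) x 180 (y) mm, overall 80 mm high, two black knobs on its -x face. Origin on the bench under the centre of its white top.
- hotplate_top (a point): Centre of the hotplate's flat white square top, 170 x 170 mm, 80 mm above the bench; x and y along the edges of the top.
- beaker: Loose glass beaker, 70 mm across, 90 mm high; a bystander. Origin: centre of its underside.
- bottle: Loose amber bottle, 66 mm across, about 150 mm high; a bystander. Origin: centre of its underside.
- spatula: Loose spatula lying on the bench; a bystander.
Things that resemble listed ones, but are neither listed nor needed, are in the scene too. What is shaped like the plate but brown or yellow is not meant.

How it is judged:
By the outcome, as a careful person would: the job done as asked, in the order asked, and still so for the second after the job is handed in, with the robot touching nothing.
It also fails if it takes over 58 s, if anything falls off the work surface, if the arm or the gripper's body presses on something with over 40 N, if the wrist force passes 120 N, or if a joint passes its speed limit or range.

ROBOT

A 7-joint arm with a two-finger parallel gripper is mounted at the origin on the work surface. World frame = base frame: x ahead of the robot, y to its left, z up, the work surface at z = 0. Lengths are in m, angles in rad, forces in N, time in s.
With the tool pointing down it reaches from about 0.4 to 0.85 m from the base axis. Payload 6.9 kg.
Tool frame: the origin (TCP) lies midway between the tips of the shut fingers; the grasp point (between the pads) lies behind it (ctrl.pinch_z is the z of the grasp point in the tool frame, in m); z points along the fingers, y is the direction in which the jaws open and shut (so a half turn about z gives the same grasp; the last joint's range is limited). The gripper opens to 85 mm and grips with 20 to 120 N. Pads are 22 mm wide; open, the fingers measure 114 mm over their backs; the gripper's body (76 mm by 85 mm) begins 54 mm behind the grasp point. The pads swing forward as they close: fully open they stand 13 mm farther back than shut.
Start: joints at [-1.22, 0.507, -0.238, 1.5, 0.126, 1.149, -0.155], TCP at [0.151, 0.606, 0.231] pointing down, gripper open.
Joint ranges: [-3.08, 3.08], [-0.24, 2.05], [-1.43, 1.35], [0, 2.5], [-1.52, 4.66], [0.17, 1.96], [-2.89, 2.89]. Speed limits (rad/s): [2.39, 2.39, 3.14, 3.14, 3.14, 3.14, 3.14].

INTERFACE

Orientations are given as a unit quaternion [w, x, y, z].
In Python, from station import ctrl, get_state, vision, ticket, models gives the robot as it stands. Calls block until the motion is done:
- ctrl.movep(position, orientation): joint-space move of the TCP to a pose.
- ctrl.movel(position, frame=None, max_speed=0.15): straight line of the TCP; frame=None keeps the orientation; max_speed is the mean speed in m/s.
- ctrl.set_joints(angles): joint-space move.
- ctrl.ungrasp() and ctrl.close_gripper(force=None): open the fingers fully, or close them until they stop; force is the grip in N (None keeps the last).
- ctrl.pause(seconds).
- ctrl.ik(position, orientation): joint angles nearest the present ones, or None.
- get_state(): the state.
- vision.grab_frame(name): name is "scene" or "top"; returns (picture, depth): 420x560x3 uint8, blue, green, red; 420x560 float32, m along the optical axis (not along the pixel's ray), 0 where there is no reading.
- vision.camera_info(name): a dict with "mtx" (3x3 intrinsics, pixels), "R" (3x3) and "t" (3): a world point X has camera coordinates R X + t. Camera axes: x right, y down, z forward; pixel columns grow to the right and rows downward; lengths in m; the calibration is good to about 2 mm. A picture is of the moment at which its call begins. camera_info takes no time and is no camera call.
A pose or a line that the arm cannot do raises ctrl.Unreachable and nothing moves.
- ticket.close_job(): hands the job in, once; it reports no verdict.
Trained networks look in the newest picture that a camera, given by its name, has taken for a name from the list of things; names that differ only in an ending like _2 or _b are one class to them, and where a whole thing is asked for, a point or a joint stands for the part that bears it (a point fixed in the world has none). Each returns a list of dicts, best first, with "p" (0 to 1); they miss things now and then, are a little off and sometimes report something else, mostly with a low value. They report only what shows in the picture. A call takes as long as a camera call. They do not tell look-alikes from the thing itself.
- models.recognise(camera, target): "point" ([column, row] in pixels, amid what is visible of it).
- models.masks_of(camera, target): "mask" (420x560 bool, what is visible of it) and "point" ([column, row] in pixels, amid what is visible of it).
The state is a dict: "time": time; "qpos": joint angles; "qd": joint speeds; "tau": joint torques, N m; "tcp_pos": TCP position; "eef_rot": TCP orientation; "contact_force": force on the tool from outside, world axes, zero at the start; "wrist_torque": the same for the moment, N m; "width": finger opening in m.
Only numpy, scipy, OpenCV 4.12 (cv2) and the standard library are available. Lean on these libraries where they do the work, as an engineer would, in place of code of your own. Each camera call takes 0.05 s, during which the arm holds its last target.

## Working session

There is one attempt and no reset: what is moved stays moved. The work goes in short steps, each a Python script; the robot and the scene stay as the last script left them, time stands still between calls to the robot, and variables do not carry over. Pictures are saved under pics/ and viewed, and the job is handed in when it is done.

```bash
ls; mkdir -p pics
cat > h.py <<'E'
import numpy as np, cv2
from station import ctrl, get_state, vision, ticket, models
def deproj(cam,u,v,d):
    c=vision.camera_info(cam);K=np.array(c["mtx"]);R=np.array(c["R"]);t=np.array(c["t"]).ravel()
    p=np.stack([(np.asarray(u)-K[0,2])/K[0,0]*d,(np.asarray(v)-K[1,2])/K[1,1]*d,np.asarray(d)],-1)
    return (p-t)@R
def proj(cam,X):
    c=vision.camera_info(cam);K=np.array(c["mtx"]);R=np.array(c["R"]);t=np.array(c["t"]).ravel()
    p=np.asarray(X)@R.T+t
    q=p@K.T
    return q[...,:2]/q[...,2:]
def cloud(cam,depth):
    v,u=np.mgrid[0:420,0:560]
    return deproj(cam,u,v,depth)
E
python3 - <<'E'
from h import *
for c in("scene","top"):
    im,d=vision.grab_frame(c);cv2.imwrite(f"pics/{c}0.png",im);np.save(f"{c}0.npy",d)
    for n in["plate","plate_tab","stand","box_low","box_top","hotplate","beaker","bottle","spatula"]:
        r=models.recognise(c,n)
        print(c,n,[(np.round(x["point"]).tolist(),round(x["p"],2),np.round(deproj(c,*x["point"],d[int(x["point"][1]),int(x["point"][0])]),3).tolist()) for x in r[:4]])
s=get_state();print(s["time"],s["tcp_pos"],s["eef_rot"],s["width"],ctrl.pinch_z)
E
```

```text
pics
scene plate [([303.0, 248.0], 0.81, [0.74, -0.004, 0.008]), ([279.0, 303.0], 0.78, [0.844, -0.204, 0.009]), ([217.0, 250.0], 0.74, [0.567, -0.227, 0.026])]
scene plate_tab [([300.0, 251.0], 0.91, [0.742, -0.02, 0.008]), ([276.0, 301.0], 0.69, [0.835, -0.204, 0.009]), ([328.0, 199.0], 0.69, [0.677, 0.173, 0.075]), ([214.0, 252.0], 0.62, [0.57, -0.238, 0.029])]
scene stand [([228.0, 277.0], 0.69, [0.664, -0.258, 0.004])]
scene box_low [([246.0, 268.0], 0.53, [0.7, -0.21, 0.047])]
scene box_top [([240.0, 256.0], 0.58, [0.667, -0.205, 0.068])]
scene hotplate [([328.0, 198.0], 0.59, [0.673, 0.178, 0.077])]
scene beaker [([139.0, 270.0], 0.56, [0.476, -0.456, 0.034])]
scene bottle [([163.0, 296.0], 0.97, [0.655, -0.46, 0.096])]
scene spatula [([362.0, 170.0], 0.69, [0.599, 0.457, 0.0])]
top plate [([278.0, 263.0], 0.89, [0.523, -0.024, 0.013]), ([271.0, 192.0], 0.88, [0.725, -0.01, 0.007]), ([337.0, 150.0], 0.78, [0.841, -0.203, 0.008]), ([349.0, 241.0], 0.69, [0.578, -0.228, 0.006])]
top plate_tab [([333.0, 153.0], 0.91, [0.831, -0.191, 0.014]), ([348.0, 239.0], 0.79, [0.584, -0.224, 0.008]), ([271.0, 184.0], 0.66, [0.748, -0.012, 0.011]), ([277.0, 262.0], 0.65, [0.527, -0.022, 0.011])]
top stand [([327.0, 220.0], 0.84, [0.638, -0.163, 0.04])]
top box_low []
top box_top [([342.0, 215.0], 0.95, [0.65, -0.198, 0.074]), ([346.0, 238.0], 0.63, [0.587, -0.219, 0.01]), ([325.0, 221.0], 0.29, [0.636, -0.16, 0.023])]
top hotplate [([195.0, 223.0], 0.67, [0.639, 0.195, 0.081])]
top beaker [([441.0, 270.0], 0.89, [0.49, -0.481, 0.015])]
top bottle [([436.0, 219.0], 0.85, [0.628, -0.434, 0.117])]
top spatula [([111.0, 239.0], 0.57, [0.604, 0.445, 0.006])]
1.0 [0.15149178 0.60633932 0.23130514] [-2.01572146e-05  1.22135605e-01  9.92513422e-01  2.73896561e-06] 0.08521150151105616 -0.0187
```

View pics/scene0.png

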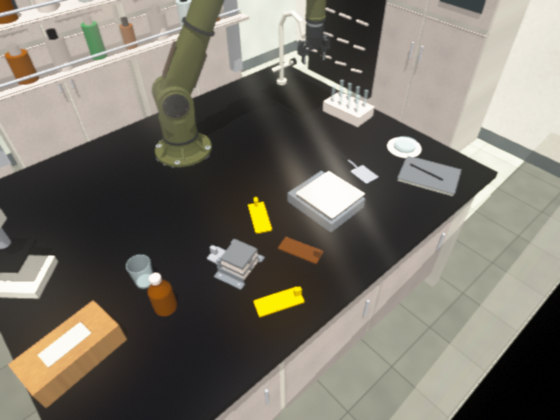

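View pics/top0.png

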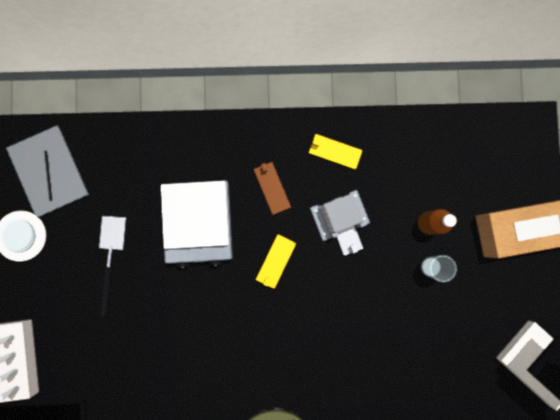

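```bash
python3 -c "
import cv2
a=cv2.imread('pics/top0.png')[120:290,230:400];b=cv2.imread('pics/scene0.png')[190:330,170:340]
a=cv2.resize(a,(400,400),interpolation=2);b=cv2.resize(b,(400,329),interpolation=2)
b=cv2.copyMakeBorder(b,0,71,0,0,0)
cv2.imwrite('pics/crop0.png',cv2.hconcat([a,b]))"
```

```text
(no output)
```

View pics/crop0.png

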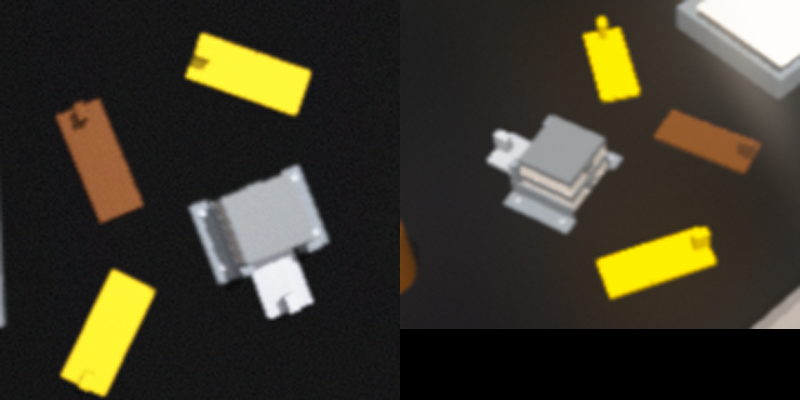

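The candidates for the plate are brown at top (271,190), yellow at (277,262) and yellow at (335,152), which are all decoys. The steel piece at (349,241) sticks out from under the boxes at (342,215), and the crop shows its tab at about (351,249). I choose the steel one. Next I measure its pose.

Run:
```python
from h import *
for c,box in(("top",(300,180,380,265)),("scene",(195,230,275,300))):
    d=np.load(f"{c}0.npy");P=cloud(c,d);x0,y0,x1,y1=box
    m=np.zeros(d.shape,bool);m[y0:y1,x0:x1]=1
    m&=d>0
    im=cv2.imread(f"pics/{c}0.png").astype(int)
    def rect(mm,n):
        q=P[mm][:,:2].astype(np.float32)
        if len(q)<8: print(c,n,len(q));return
        r=cv2.minAreaRect(q*1000);print(c,n,len(q),"z",np.round(np.median(P[mm][:,2]),4),"mean",np.round(q.mean(0),4),"rect",np.round(r[0],1),np.round(r[1],1),round(r[2],1))
    rect(m&(P[...,2]>0.066)&(P[...,2]<.08),"boxtop")
    mp=m&(P[...,2]<0.018)&(im.min(-1)>110)&(P[...,0]<0.63)
    rect(mp,"plate front")
    rect(m&(P[...,2]>0.022)&(P[...,2]<.05)&(P[...,0]<0.585),"tab")
    rect(m&(im.min(-1)>70)&(P[...,2]<.05)&(P[...,2]>.002),"stand all")
d=np.load("top0.npy");P=cloud("top",d);mt=(P[...,2]>.07)&(P[...,2]<.09)
im=cv2.imread("pics/top0.png").astype(int)
m=np.zeros(d.shape,bool);m[170:270,150:245]=1
q=P[m&mt&(im.min(-1)>200)][:,:2].astype(np.float32)*1000
print("hot",cv2.minAreaRect(q),len(q),q.mean(0))
for c in("top","scene"):
    for n in("plate","plate_tab","box_top"):
        vision.grab_frame(c)
        for r in models.masks_of(c,n):
            mm=r["mask"]; print(c,n,round(r["p"],2),np.round(r["point"]),mm.sum())
```

```text
top boxtop 956 z 0.0739 mean [ 0.6555 -0.2015] rect [ 651.4 -203.5] [94.4 86.8] 20.0
top plate front 559 z 0.0089 mean [ 0.5867 -0.216 ] rect [ 584.  -209.7] [142.5  89.7] 89.6
top tab 42 z 0.0398 mean [ 0.5577 -0.232 ] rect [ 558.  -232.6] [19.8 13.2] 22.5
top stand all 1117 z 0.0083 mean [ 0.6162 -0.2041] rect [ 623.6 -215.4] [167.7 146.3] 19.3
scene boxtop 612 z 0.0721 mean [ 0.6574 -0.2054] rect [ 655.6 -204.2] [84.2 87.8] 20.1
scene plate front 156 z 0.0073 mean [ 0.5697 -0.2357] rect [ 569.  -212.1] [ 98.4 160.5] 11.3
scene tab 38 z 0.0358 mean [ 0.5602 -0.2362] rect [ 558.8 -236.1] [21.2 15. ] 19.8
scene stand all 760 z 0.0146 mean [ 0.6486 -0.2326] rect [ 612.2 -209.2] [187.3 164.4] 19.6
hot ((661.6510009765625, 198.08740234375), (169.44781494140625, 169.66854858398438), 1.702794075012207) 4010 [661.31714 197.66908]
top plate 0.9 [272. 187.] 935
top plate 0.64 [348. 241.] 492
top plate 0.6 [277. 261.] 1003
top plate 0.57 [334. 150.] 955
top plate_tab 0.84 [274. 260.] 1002
top plate_tab 0.75 [334. 152.] 1012
top plate_tab 0.72 [270. 184.] 1012
top plate_tab 0.71 [346. 239.] 484
top plate_tab 0.48 [196. 224.] 5485
top box_top 0.63 [342. 214.] 1053
top box_top 0.55 [348. 240.] 471
scene plate 0.77 [299. 250.] 602
scene plate 0.73 [281. 302.] 770
scene plate 0.72 [214. 255.] 125
scene plate 0.61 [257. 218.] 503
scene plate_tab 0.81 [298. 252.] 652
scene plate_tab 0.68 [276. 301.] 841
scene plate_tab 0.59 [258. 217.] 489
scene box_top 0.63 [240. 255.] 797
```

```bash
cat >> h.py <<'E'
def quat(jaw):  # tool down, jaw (tool y) direction angle in deg
    f=np.radians((jaw+90)/2);return [0,np.cos(f),np.sin(f),0]
E
python3 - <<'E'
from h import *
th=19.5;a=np.radians(th);u=np.array([np.cos(a),np.sin(a)])
tab=np.array([.5585,-.2345])
for j in(th+90,th-90):
    for p in([*tab,.2],[*tab,.013],[*(tab-.112*u),.013],[*(tab-.052*u),.002],[.6615,.198,.085]):
        q=ctrl.ik(p,quat(j));print(j,np.round(p,3),None if q is None else np.round(q,2))
E
```

```text
109.5 [ 0.558 -0.234  0.2  ] [ 0.12  0.52  0.39  1.61 -0.22  1.05  2.48]
109.5 [ 0.558 -0.234  0.013] [ 0.45  0.72 -0.14  1.79  0.16  0.64  2.12]
109.5 [ 0.453 -0.272  0.013] [ 0.52  0.64 -0.04  2.    0.05  0.5   2.36]
109.5 [ 0.509 -0.252  0.002] [ 0.51  0.7  -0.15  1.9   0.18  0.56  2.15]
109.5 [0.662 0.198 0.085] [-0.18  0.74 -0.26  1.49  0.22  0.95  1.41]
-70.5 [ 0.558 -0.234  0.2  ] [-0.2   0.69  1.01  1.61 -0.62  1.19 -0.28]
-70.5 [ 0.558 -0.234  0.013] [-0.01  0.81  0.64  1.8  -0.68  0.76 -0.25]
-70.5 [ 0.453 -0.272  0.013] [ 0.19  0.7   0.48  2.01 -0.58  0.57 -0.16]
-70.5 [ 0.509 -0.252  0.002] [ 0.1   0.76  0.52  1.91 -0.62  0.64 -0.22]
-70.5 [0.662 0.198 0.085] [-0.57  0.78  0.46  1.49 -0.39  0.96 -1.23]
```

Run:
```python
from h import *
th=19.5;tab=[.5585,-.2345]
ctrl.movep([*tab,.2],quat(th-90))
ctrl.movel([*tab,.06],max_speed=.2)
im,d=vision.grab_frame("scene");cv2.imwrite("pics/scene1.png",im)
im2,d=vision.grab_frame("top");cv2.imwrite("pics/top1.png",im2)
a=cv2.resize(im[200:320,160:320],(533,400),interpolation=2);cv2.imwrite("pics/s1c.png",a)
s=get_state();print(s["time"],s["tcp_pos"],s["eef_rot"],s["contact_force"],np.round(s["qpos"],2))
```

```text
5.8167 [ 0.55921132 -0.23517085  0.0614986 ] [7.41240475e-04 9.85555976e-01 1.69345579e-01 9.71386465e-04] [-0.30592187 -0.25583373  0.00311396] [-0.13  0.83  0.88  1.76 -0.78  0.94 -0.15]
```

View pics/s1c.png

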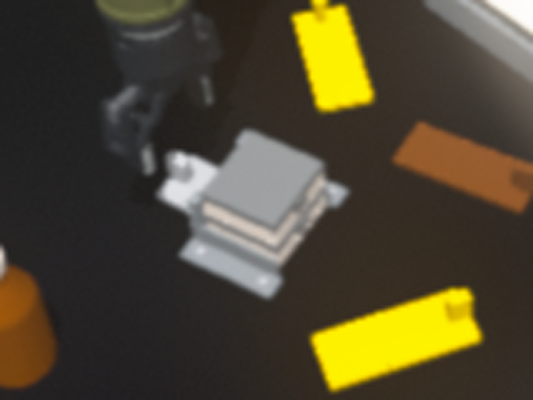

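The open jaws stand either side of the tab (crop (180,165)) and clear of the stack. I go down and close.

Run:
```python
from h import *
ctrl.movel([.5585,-.2345,.013],max_speed=.08)
s=get_state();print(s["tcp_pos"],s["contact_force"])
ctrl.close_gripper(40)
s=get_state();print(s["time"],s["tcp_pos"],s["contact_force"],s["width"])
```

```text
[ 0.55846727 -0.23481954  0.01299826] [0.59194106 0.13859472 0.48609012]
7.225 [ 0.55869201 -0.23468024  0.01322494] [0.03270313 0.34873417 1.92941514] 0.011169309068742564
```

Run:
```python
from h import *
a=np.radians(19.5);u=np.array([np.cos(a),np.sin(a)]);t=np.array([.5585,-.2345])
for s_ in(.04,):
    ctrl.movel([*(t-s_*u),.013],max_speed=.04)
    s=get_state();print(s["time"],s["tcp_pos"],s["contact_force"],s["width"],s["wrist_torque"])
for c,b in(("scene",(150,200,310,320)),("top",(280,170,400,290))):
    im,d=vision.grab_frame(c)
    cv2.imwrite(f"pics/{c}2.png",cv2.resize(im[b[1]:b[3],b[0]:b[2]],None,fx=3.3,fy=3.3,interpolation=2))
```

```text
8.375 [ 0.52431533 -0.24619331  0.01322036] [9.85304902 3.18322744 0.39484891] 0.011343028788361856 [ 0.66675189 -1.84895297 -0.07499368]
```

View pics/scene2.png

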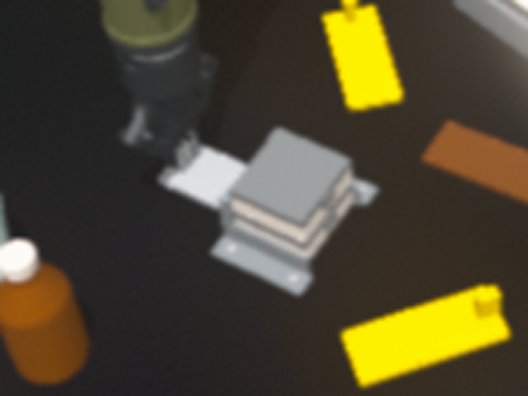

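The plate is sliding out (crop (205,170)) and the stack stays put, with about 10 N of pull. I continue.

Run:
```python
from h import *
a=np.radians(19.5);u=np.array([np.cos(a),np.sin(a)]);t=np.array([.5585,-.2345])
for s_,v in((.09,.035),(.116,.05)):
    ctrl.movel([*(t-s_*u),.013],max_speed=v)
    s=get_state();print(s["time"],s["tcp_pos"],s["contact_force"],s["width"])
for c,b in(("scene",(150,200,310,320)),("top",(280,170,400,290))):
    im,d=vision.grab_frame(c)
    cv2.imwrite(f"pics/{c}3.png",cv2.resize(im[b[1]:b[3],b[0]:b[2]],None,fx=3.3,fy=3.3,interpolation=2))
```

```text
10.05 [ 0.47383807 -0.26468283  0.01317803] [4.42522548 1.69764965 4.11859346] 0.011234881311205203
10.7167 [ 0.44832088 -0.27361872  0.01314513] [0.45607305 0.99620561 7.04011771] 0.011184550917072508
```

View pics/scene3.png

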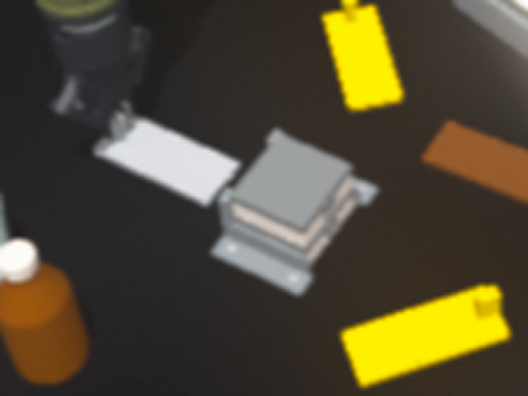

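View pics/top3.png

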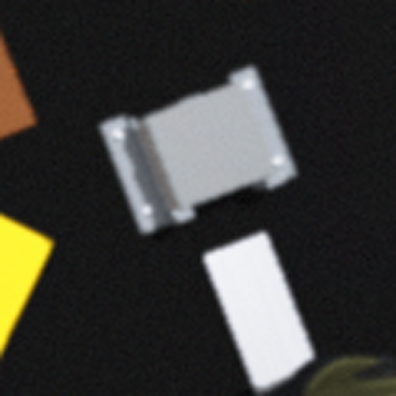

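The plate is fully out, lying on the bench with a gap to the stand (top crop: plate (260,310), stack (200,150)). Both boxes are still stacked. I release and measure.

Run:
```python
from h import *
ctrl.ungrasp()
p=get_state()["tcp_pos"]
ctrl.movel([p[0],p[1],.12],max_speed=.15)
ctrl.movel([p[0]-.03,p[1]+.16,.2],max_speed=.3)
s=get_state();print(s["time"],s["contact_force"])
for c,b in(("top",(300,215,400,310)),("scene",(165,210,245,280))):
    im,d=vision.grab_frame(c);cv2.imwrite(f"pics/{c}4.png",im)
    P=cloud(c,d);x0,y0,x1,y1=b
    for r in models.masks_of(c,"plate"):
        print(c,round(r["p"],2),np.round(r["point"]),r["mask"].sum())
    m=np.zeros(d.shape,bool);m[y0:y1,x0:x1]=1
    t=m&(P[...,2]>.025)&(P[...,2]<.05)
    g=m&(im.min(-1)>110)&(P[...,2]<.02)&(P[...,0]<.58)&(P[...,0]>.4)
    # intersect pixel rays with plate top plane z=.008
    k=cv2.connectedComponentsWithStats(g.astype(np.uint8))
    i=1+np.argmax(k[2][1:,4]);g=k[1]==i
    cam=vision.camera_info(c);C=-np.array(cam["R"]).T@np.array(cam["t"]).ravel()
    Q=P[g];Q=C+(Q-C)*((.008-C[2])/(Q[:,2]-C[2]))[:,None]
    r=cv2.minAreaRect((Q[:,:2]*1000).astype(np.float32));print(c,"plate",g.sum(),np.median(P[g][:,2]),r,Q.mean(0),"tab",P[t].mean(0) if t.any() else 0,t.sum())
    q=m&0
    v=cv2.resize(im[170:330,150:400],None,fx=3,fy=3,interpolation=2);cv2.imwrite(f"pics/{c}4c.png",v)
    mm=np.zeros(d.shape,bool)
    bx=((300,180,380,265) if c=="top" else (195,230,275,300));mm[bx[1]:bx[3],bx[0]:bx[2]]=1
    bt=mm&(P[...,2]>.055)&(P[...,2]<.09)
    print("boxtop",np.median(P[bt][:,2]),cv2.minAreaRect((P[bt][:,:2]*1000).astype(np.float32)))
```

```text
13.1833 [-0.30231594 -0.87639883 -0.16605953]
top 0.91 [275. 261.] 985
top 0.87 [269. 189.] 972
top 0.8 [360. 265.] 1004
top 0.78 [336. 150.] 926
top plate 1024 0.009690774379277997 ((502.61761474609375, -255.74710083007812), (149.00482177734375, 59.09776306152344), 19.084760665893555) [ 0.50699777 -0.25411808  0.008     ] tab [ 0.5605723  -0.20868621  0.03523261] 112
boxtop 0.06581816373368554 ((649.8143310546875, -204.19044494628906), (92.58446502685547, 98.20252227783203), 19.17906951904297)
scene 0.8 [302. 248.] 586
scene 0.72 [202. 246.] 584
scene 0.6 [281. 303.] 883
scene 0.57 [258. 217.] 535
scene 0.52 [162. 297.] 862
scene 0.38 [361. 169.] 397
scene plate 622 0.007680938964660383 ((505.8072509765625, -255.0275421142578), (148.9192352294922, 62.78760528564453), 19.095651626586914) [ 0.50974562 -0.2546592   0.008     ] tab [ 0.6289998  -0.25005043  0.0356919 ] 197
boxtop 0.06380553959919576 ((649.7103881835938, -206.77198791503906), (93.15513610839844, 101.3253402709961), 19.480880737304688)
```

View pics/top4c.png

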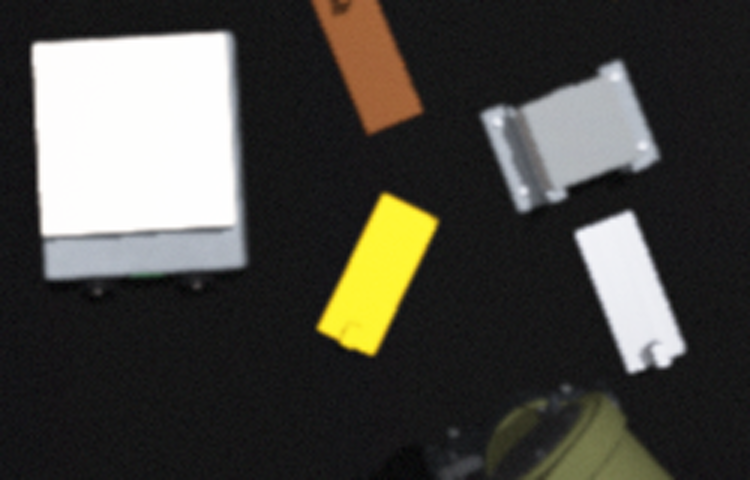

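View pics/scene4c.png

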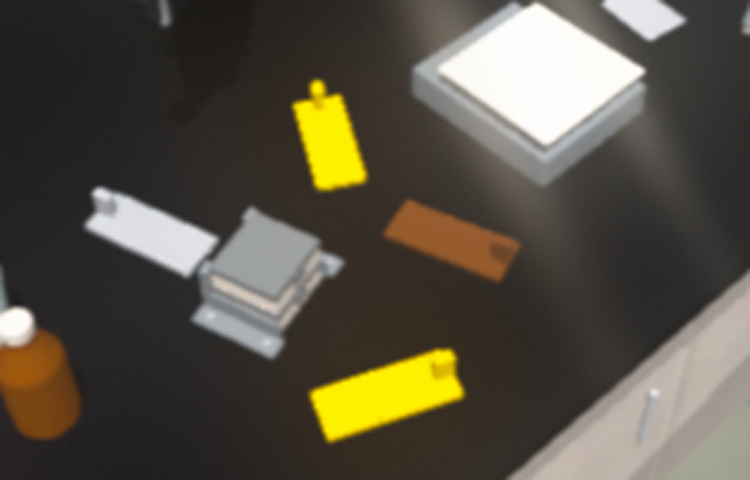

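The plate lies clear, with its centre at about (0.505, -0.2545) and yaw 19.2°, and the stack is resting low in the stand (top z about 65 mm). I regrasp it across its 56 mm width.

Run:
```python
from h import *
th=19.2;p=[.505,-.2545]
ctrl.movep([*p,.12],quat(th-90))
ctrl.movel([*p,.02],frame=quat(th-90),max_speed=.12)
ctrl.movel([*p,-.0025],max_speed=.04)
s=get_state();print(s["time"],s["tcp_pos"],s["contact_force"])
ctrl.close_gripper(70)
s=get_state();print(s["time"],s["tcp_pos"],s["contact_force"],s["width"])
```

```text
15.8417 [ 0.50494583 -0.25464402 -0.00254437] [-0.86159726  0.08662968 -0.73074524]
16.25 [ 0.50504672 -0.25427637 -0.0016591 ] [-2.39037991  1.88728099  7.31356883] 0.053583350374048384
```

Run:
```python
from h import *
ctrl.movel([.505,-.2545,.05],max_speed=.05)
s=get_state();print(s["time"],s["tcp_pos"],s["contact_force"],s["width"],s["wrist_torque"])
ctrl.pause(.3);s=get_state();print(s["contact_force"],s["wrist_torque"])
im,d=vision.grab_frame("scene");cv2.imwrite("pics/scene5.png",cv2.resize(im[180:290,150:310],None,fx=4,fy=4,interpolation=2))
for j in(1.7-90,):
    q=ctrl.ik([.6615,.198,.08],quat(j));print(q)
```

```text
17.45 [ 0.50483109 -0.25431411  0.04968829] [-0.13992377 -0.58495601 -3.99102832] 0.053480120728291246 [-0.03148769 -0.03935843 -0.0095807 ]
[-0.09086578 -0.49467347 -4.4000121 ] [ 0.01727727 -0.03149641  0.03511187]
[-0.80139283  0.9557959   1.00553913  1.49980127 -0.84948378  1.16422575
 -1.18181986]
```

View pics/scene5.png

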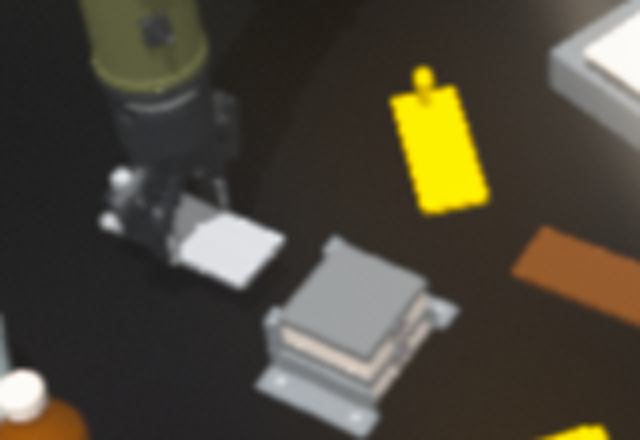

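The plate is held level about 50 mm up (crop (230,245)), with a 4.4 N load and almost no moment. I carry it over to the hotplate.

Run:
```python
from h import *
q=quat(1.7-90);h=[.6615,.198]
ctrl.movel([.505,-.2545,.18],max_speed=.12)
try:
    ctrl.movel([*h,.18],frame=q,max_speed=.15)
except ctrl.Unreachable as e: print("unreach",e)
s=get_state();print(s["time"],s["tcp_pos"],s["eef_rot"],q,s["contact_force"],s["width"],np.round(s["qpos"],2))
```

```text
22.375 [0.66150617 0.19749157 0.18016166] [9.35998043e-06 9.99895225e-01 1.44753638e-02 5.21994867e-05] [0, np.float64(0.9998899589753325), np.float64(0.014834754474138429), 0] [-0.12007929  0.42079187 -5.01285282] 0.053271270561075494 [-0.82  0.87  1.09  1.39 -0.78  1.34 -1.25]
```

Run:
```python
from h import *
h=[.6615,.198]
ctrl.movel([*h,.095],max_speed=.1)
for c in("scene","top"):
    im,d=vision.grab_frame(c);cv2.imwrite(f"pics/{c}6.png",cv2.resize(im[130:290,150:390] if c=="top" else im[130:290,220:440],None,fx=3.2,fy=3.2,interpolation=2))
for z in np.arange(.084,.0749,-.001):
    ctrl.movel([*h,z],max_speed=.02)
    s=get_state();print(round(z,4),s["tcp_pos"][2].round(4),np.round(s["contact_force"],2),np.round(s["wrist_torque"],2))
    if s["contact_force"][2]>1: break
print(s["time"])
```

```text
0.084 0.084 [-0.79  0.11 -4.38] [-0.02 -0.07 -0.  ]
0.083 0.083 [ 0.3   0.08 -4.22] [-0.05 -0.03 -0.02]
0.082 0.0819 [-0.08 -0.6  -5.14] [-0.05 -0.08  0.01]
0.081 0.0809 [-0.99  0.39 -4.79] [-0.05 -0.03 -0.01]
0.08 0.0799 [-0.31 -0.46 -4.83] [ 0.   -0.07  0.03]
0.079 0.0789 [ 0.77 -0.94 -4.01] [ 0.01 -0.05 -0.  ]
0.078 0.0785 [-1.3   0.69  0.9 ] [0.03 0.26 0.  ]
0.077 0.0785 [-3.7   0.92  7.48] [0.02 0.89 0.01]
25.925
```

View pics/scene6.png

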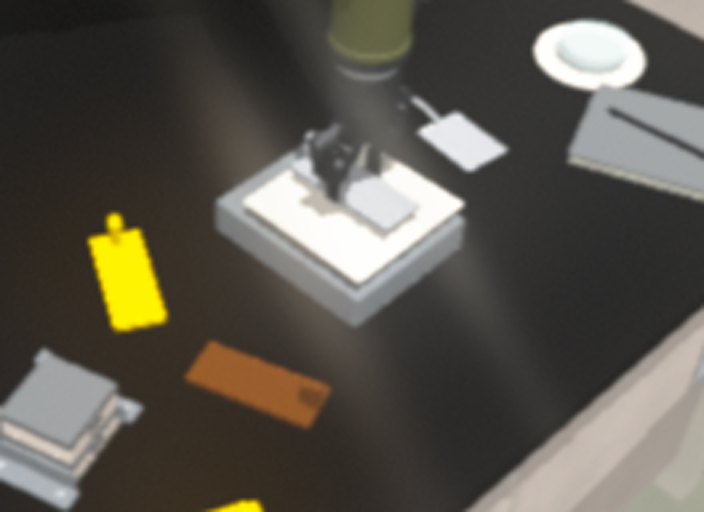

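The plate, seen just before touchdown, was level over the white top (crop (355,190)). Contact came at the expected height with about 12 N. I release and retreat.

Run:
```python
from h import *
ctrl.ungrasp()
ctrl.movel([.6615,.198,.2],max_speed=.12)
ctrl.movel([.45,.25,.28],max_speed=.3)
s=get_state();print(s["time"],s["contact_force"])
for c in("top","scene"):
    im,d=vision.grab_frame(c);P=cloud(c,d);cv2.imwrite(f"pics/{c}7.png",im)
    for n in("plate","box_top","bottle","beaker","spatula"):
        print(c,n,[(np.round(r["point"]).tolist(),round(r["p"],2)) for r in models.recognise(c,n)])
    bx=((150,150,245,270) if c=="top" else (280,160,380,235));m=np.zeros(d.shape,bool);m[bx[1]:bx[3],bx[0]:bx[2]]=1
    g=m&(P[...,2]>.0855)&(P[...,2]<.1);t=m&(P[...,2]>.105)&(P[...,2]<.13)
    q=P[g];print(c,g.sum(),np.median(q[:,2]),cv2.minAreaRect((q[:,:2]*1000).astype(np.float32)),q.mean(0),"tab",P[t].mean(0),t.sum())
    A=np.c_[q[:,:2],np.ones(len(q))];print("slope",np.linalg.lstsq(A,q[:,2],rcond=None)[0])
    cv2.imwrite(f"pics/{c}7c.png",cv2.resize(im[130:290,150:390] if c=="top" else im[150:310,170:400],None,fx=3.2,fy=3.2,interpolation=2))
```

```text
28.45 [-0.36473812 -0.18551318 -0.08700491]
top plate [([193.0, 213.0], 0.9), ([336.0, 148.0], 0.78), ([270.0, 190.0], 0.71), ([276.0, 262.0], 0.68)]
top box_top [([342.0, 215.0], 0.56)]
top bottle [([434.0, 223.0], 0.97)]
top beaker [([442.0, 268.0], 0.69)]
top spatula []
top 1211 0.08945943373081745 ((660.5156860351562, 197.51425170898438), (167.3393096923828, 167.9183807373047), 1.3388315439224243) [0.66167526 0.19889877 0.08948046] tab [0.60207221 0.19555362 0.11986692] 40
slope [ 0.00267649 -0.00294411  0.08829507]
scene plate [([330.0, 190.0], 0.88), ([302.0, 250.0], 0.86), ([281.0, 302.0], 0.76), ([259.0, 218.0], 0.59)]
scene box_top [([238.0, 255.0], 0.7)]
scene bottle [([159.0, 295.0], 0.7), ([360.0, 168.0], 0.32)]
scene beaker [([138.0, 271.0], 0.6)]
scene spatula [([363.0, 169.0], 0.92)]
scene 390 0.0882145612777695 ((673.9567260742188, 203.82911682128906), (123.4737777709961, 150.6297607421875), 72.2147445678711) [0.66591941 0.19420343 0.08856239] tab [0.60209431 0.19270819 0.1140268 ] 28
slope [-0.01013532 -0.00625126  0.09652571]
```

View pics/top7c.png

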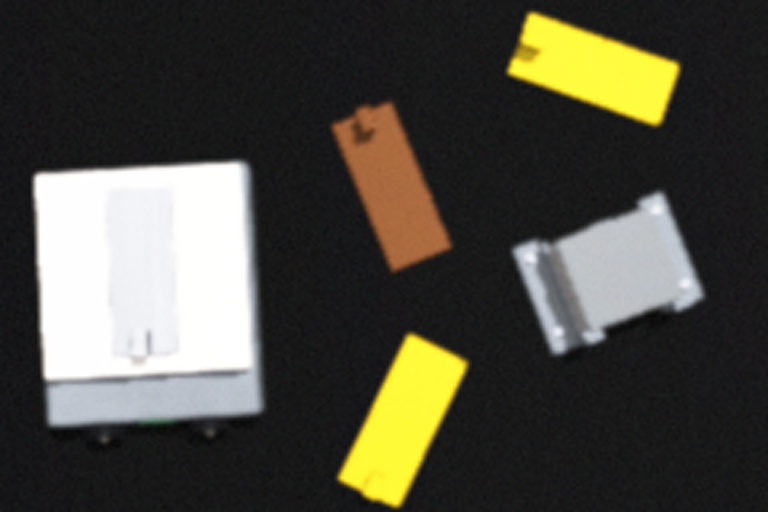

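View pics/scene7c.png

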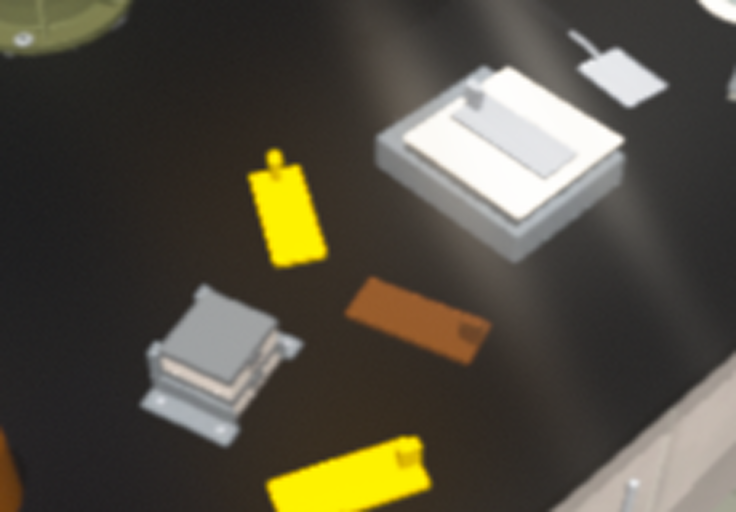

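The plate lies flat and centred on the white top (top crop (140,270)) with the tab towards the robot. The boxes are stacked in the stand (610,270) and the gripper is clear.

Run:
```python
from h import *
ticket.close_job();print(get_state()["time"])
```

```text
the job is handed in; nothing more can be done
the job is handed in; nothing more can be done
```

The steel plate is now lying in the middle of the hotplate's top, and both sample boxes are still stacked in the stand. I drew it out by its tab, which took about 10 N. I released it on the open bench clear of the stand, regripped it across its width, carried it level and set it down. The job took about 28.5 s of the 58 s allowed.

- **Plate position:** in the last pictures it lies flat, with its top at about 88–89 mm. From the top camera its centre is within about 2 mm of the hotplate's centre. The scene camera's tab position agrees to within 3 mm.
- **Touchdown:** it first touched at the expected height. One extra 1 mm step then pressed it down with about 12 N before I let go.
- **Boxes:** they dropped about 8 mm onto the bench, as expected, and stayed stacked.
- **Other things:** the bottle, beaker and spatula show where they were at the start, and the gripper is clear of everything. In the last look the network missed the spatula in the top view, but the scene camera showed it in its starting place.
- **Checks that did not work:** fitting a rectangle to the plate on the hotplate failed in both views because it picked up stray pixels, so the centring comes from the plate's mean position, its tab and the pictures.

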